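Let the caps out of the lever-lidded cap dispenser and close it softly

ROBOT

A 7-joint arm with a two-finger parallel gripper is mounted at the origin on a cart in front of the work surface, level with it; the furniture and walls round the work are solid. World frame = base frame: x ahead of the robot, y to its left, z up, the work surface at z = 0. Lengths are in m, angles in degrees, forces in N, time in s.
With the tool pointing down it reaches from about 0.4 to 0.85 m from the base axis. Payload 6.9 kg.
Tool frame: the origin (TCP) lies on the centre line of the jaws, within the pads' length; the fingertips stand 11 mm ahead of it and the grasp point (between the pads) lies 8 mm behind it; z points along the fingers, y is the direction in which the jaws open and shut (so a half turn about z gives the same grasp; the last joint's range is limited). The gripper opens to 85 mm and grips with 20 to 120 N. Pads are 22 mm wide; open, the fingers measure 114 mm over their backs; the gripper's body (76 mm by 85 mm) begins 54 mm behind the grasp point. The pads swing forward as they close: fully open they stand 13 mm farther back than shut.
Start: joints at [-62.481, 29.078, -13.613, 85.955, 7.202, 65.827, -8.869], TCP at [0.229, 0.582, 0.203] pointing down, gripper open.
Joint ranges: [-176.47, 176.47], [-13.61, 117.27], [-81.72, 77.17], [0.22, 143.17], [-87.28, 267.28], [10, 112.55], [-165.47, 165.47]. Speed limits (degrees/s): [136.94, 136.94, 180, 180, 180, 180, 180].

INTERFACE

Orientations are given as a 3x3 rotation matrix whose columns are the frame's x, y, z axes.
In Python, from bench import env gives the robot as it stands. The module is installed in compiled form; this text tells all that it offers.
- The arm moves only by the tool jog_arm, never from a script. Its argument "targets" is a list of rows, each a list of 5 numbers: the opening, from -1 (shut) to 1 (fully open), then the shift along the tool's x, y, z in cm, then the turn about the tool's z in degrees. A call has 1 to 10 rows; each row is the pose to reach, as a shift and turn from the pose commanded when the call began, along the tool's axes at that moment; what a row does not reach only later rows make up. A row lasts 1/8 s, in which the tool goes at most 62.5 mm and 10.7 degrees, less where a joint would pass 70% of its speed; a pose out of reach is approached as far as the arm can. A call with a gripper value outside its range is refused whole. The fingers move at their own pace and stop on an object; "grip_force" is the grip in N (left out, the last holds). Time passes only in rows, so rows that repeat a pose let the fingers close. It gives the time, the measured TCP pose, the force and the opening at its end, in the units of the state.
- env.get_obs(): the state, without advancing time (a new reading comes with each control period).
- env.get_image(name): name is "side" or "top" or "wrist"; returns (picture, depth): 480x640x3 uint8, red, green, blue; 480x640 float32, m along the optical axis (not along the pixel's ray), 0 where there is no reading.
- env.camera_info(name): a dict with "camera_matrix" (3x3 intrinsics, pixels), "T" (4x4, takes a point from camera to world coordinates). Camera axes: x right, y down, z forward; pixel columns grow to the right and rows downward; lengths in m; the calibration is good to about 2 mm. The wrist camera is an equidistant fisheye: a pixel r from the principal point sees the ray r / f radians off the axis. A picture is of the moment at which its call begins: read the wrist's pose just before it. camera_info takes no time and is no camera call; for the wrist camera it gives the pose at the moment of the call.
- env.close_job(): hands the job in, once; it reports no verdict.
The state is a dict: "clock": time; "joint_pos": joint angles; "joint_velocities": joint speeds; "effort": joint torques, N m; "position": TCP position; "orientation": TCP orientation; "contact_force": force on the tool from outside, world axes, zero at the start; "torque": the same for the moment, N m; "grip_width": finger opening in m.
Only numpy, scipy, OpenCV 4.12 (cv2) and the standard library are available. Lean on these libraries where they do the work, as an engineer would, in place of code of your own. Each camera call takes 0.05 s, during which the arm holds its last target. There are 200 camera calls.

TASK

Press the red lever of the cap dispenser all the way down with the fingertips, so that its blue lid lifts right up, and keep it down until both black caps have slid out into the metal pan in front. Then ease the lever back up slowly so that the lid comes down fully shut without slamming, and let go. Only the lever may be touched: do not touch the lid or any cap, pick nothing up, and leave the loose cap, bottles, pad, pen and other things on the table where they are.

Things in the scene. Friction and masses are not known exactly. Their poses are not given: they have to be found in the camera images.
- lever_pad (a point): Centre of the top face of the lever's red pad (50 x 50 mm, 12 mm thick, three black ribs); the point's x axis runs along the lever toward its pivot. At rest level, 131 mm above the table, on the right of the lid, 100 mm from its centre line, nothing above or below. Fully down it is 53 mm lower; a tip going straight down over its rest centre meets the stop after about 58 mm.
- lever_pivot (a point): Point on the lever's level pivot axis (parallel to the dispenser's y), 130 mm behind the resting pad centre (dispenser +x) and 6 mm below its top. Pressing swings the pad down and toward the robot's far side (9 mm back at full press) and tilts it 0.42 rad, its robot-side edge down.
- lever (a joint): Lever angle in rad: 0 = up at rest, 0.42 = fully down on its stop. A return spring pushes it up all the time (a few N at the pad at rest and about 6 N fully down); if let go from far down it flies up and the lid slams.
- lid (a joint): Lid angle in rad: 0 = shut, about 0.735 = fully lifted. Linked to the lever: lid = 1.75 x lever. Right up means more than 0.62; shut means less than 0.05. Closing faster than 1.8 rad/s counts as a slam (about 0.13 m/s of pad travel); let go within the last 5 mm of pad travel the lever creeps home slowly enough by itself.
- lid_edge (a point): Middle of the front edge of the blue lid (52 mm wide, 118 mm long, sloping down toward the robot at 34 degrees when shut, with a 45 mm lip in front that holds the caps back). It rises about 75 mm, to no more than 165 mm above the table, when the lid is fully lifted.
- dispenser: Steel and grey cap dispenser, fixed to the table. Origin at table height under its middle; x points away from the outlet (roughly away from the robot), y to the left, z up. It has a sloping steel chute, a catch pan in front (-x), and the lever on its right (-y). Over all about 270 mm long (x), 180 mm wide, 165 mm high.
- pan_center (a point): Centre of the floor (sloping 11 degrees down to the front) of the open aluminium catch pan (inside 124 x 104 mm, walls 45 mm high), 14 mm above the table, axes as the dispenser's (x to the rear). The polished chute runs out into its rear, so freed caps slide to its front by themselves. The caps must end on the pan floor inside the walls.
- cap_01: Black ribbed screw cap, 33 mm across, 19 mm high, waiting flat in the steel chute just behind the lid's lip. Origin at the centre of its open or lower face, z along its axis.
- cap_02: Second, identical black cap in the chute, directly behind the first. Origin as the first.
- cap_90: Identical black cap lying loose on the table left of the pan; not part of the job. Origin at its underside.
- bottle_03: Amber bottle with black cap, 77 mm across, 222 mm high, standing on the left. Bystander. Origin at its underside.
- bottle_07: Amber bottle with black cap, 77 mm across, 222 mm high, standing on the right. Bystander. Origin at its underside.
- marker: Blue and white marker pen, 135 mm long, 16 mm thick, lying on the right. Bystander. Origin at its underside.
- batch_pad: Yellow note pad, 148 x 108 mm, 11 mm thick, lying on the left. Bystander. Origin at its underside.
- tape_roll: Roll of tan tape, 98 mm across, 25 mm high, on the right. Bystander. Origin at its underside.

How it is judged (in metres and radians):
On the way:
1. the lid is right up and, with it held up, both caps lie in the pan (value of joint lid above 0.62 rad and x of cap_01 in the frame of pan_center between -0.062 and 0.045 m and y of cap_01 in the frame of pan_center between -0.053 and 0.053 m and z of each of cap_01, cap_02 in the frame of pan_center below 0.036 m and x of cap_02 in the frame of pan_center between -0.062 and 0.045 m and y of cap_02 in the frame of pan_center between -0.053 and 0.053 m), for 0.2 s.
At the end, for the whole second after the job is handed in: The lid is shut (under 0.05 rad) and the lever up (under 0.03 rad); both caps lie at rest inside the pan's walls (centres from 62 mm in front of to 45 mm behind the pan's centre and within 53 mm across, less than 36 mm above its floor) (value of joint lid below 0.05 rad and value of joint lever below 0.03 rad and x of cap_01 in the frame of pan_center between -0.062 and 0.045 m and y of cap_01 in the frame of pan_center between -0.053 and 0.053 m and z of each of cap_01, cap_02 in the frame of pan_center below 0.036 m and x of cap_02 in the frame of pan_center between -0.062 and 0.045 m and y of cap_02 in the frame of pan_center between -0.053 and 0.053 m and linear speed of each of cap_01, cap_02 below 0.02 m/s); the robot touches nothing.
It fails at once if the lid slams: it closes faster than 1.8 rad/s (velocity of joint lid below -1.8 rad/s).
It fails at once if the robot touches the lid (contact force between any of the fingers, the arm and lid above 0.5 N).
It fails at once if the robot touches a cap (contact force between any of the fingers, the arm and cap_01 above 0.2 N or contact force between any of the fingers, the arm and cap_02 above 0.2 N or contact force between any of the fingers, the arm and cap_90 above 0.2 N).
It fails at once if a bystander is moved more than 15 mm (distance of any of cap_90, bottle_03, bottle_07, marker, batch_pad, tape_roll from where it was at the start of the episode above 0.015 m).
It also fails if it takes over 48 s, if anything falls off the work surface, if the arm or the gripper's body presses on something with over 40 N, if the wrist force passes 120 N, or if a joint passes its speed limit or range.

## Working session

There is one attempt and no reset: what is moved stays moved. The work goes in short steps, Python scripts to look and compute and a tool call to move; the robot and the scene stay as the last step left them, time stands still between calls to the robot, and variables do not carry over. Pictures are saved under pics/ and viewed, about 8 in all and at most 12, crops included, and the job is handed in when it is done.

Besides the shell and the picture viewer there is one more tool, called by a JSON object that holds its "api" and its "payload", one argument or row to a line. jog_arm: Moves the arm, as the interface text tells. Its arguments: {"type":"object","properties":{"targets":{"type":"array","items":{"type":"array","items":{"type":"number"}}},"grip_force":{"type":"number"}},"required":["targets"]}

```bash
mkdir -p pics; cat > h.py <<'E'
import numpy as np, cv2
from bench import env
def grab(n):
    im,d=env.get_image(n); i=env.camera_info(n); np.savez('pics/%s.npz'%n,im=im,d=d,K=i['camera_matrix'],T=i['T']); return im,d
def world(n):
    z=np.load('pics/%s.npz'%n); K,T,d=z['K'],z['T'],z['d']
    v,u=np.mgrid[:480,:640]
    P=np.stack([(u-K[0,2])/K[0,0]*d,(v-K[1,2])/K[1,1]*d,d],-1)
    W=P@T[:3,:3].T+T[:3,3]; W[d==0]=np.nan; return z['im'],W
E
python3 - <<'E'
from h import *
o=env.get_obs()
for k in('clock','position','orientation','contact_force','grip_width'):print(k,o[k])
for n in('top','side'):
    im,d=grab(n); cv2.imwrite('pics/%s1.png'%n,im[:,:,::-1])
    im,W=world(n); hsv=cv2.cvtColor(im,cv2.COLOR_RGB2HSV)
    m=((hsv[...,0]<8)|(hsv[...,0]>172))&(hsv[...,1]>150)&(hsv[...,2]>80)
    print(n,m.sum()); 
    c,l,s,ce=cv2.connectedComponentsWithStats(m.astype('uint8'))
    for i in range(1,c):
        if s[i,4]>40: print(s[i],ce[i],np.nanmedian(W[l==i],0),np.nanpercentile(W[l==i],[3,97],axis=0))
    print(env.camera_info(n)['T'])
E
```

```text
clock 0.0
position [0.22867377 0.58108113 0.20252526]
orientation [[-9.30582431e-01  3.66081869e-01 -6.36107787e-04]
 [ 3.66082421e-01  9.30580937e-01 -1.66732021e-03]
 [-1.84259164e-05 -1.78444677e-03 -9.99998408e-01]]
contact_force [-0.01864831  0.02706818 -0.5342951 ]
grip_width 0.08559243984363532
top 340
[336 244  21  21 340] [345.79705882 254.12941176] [ 0.50286173 -0.07456197  0.12995578] [[ 0.48115071 -0.09712284  0.12381474]
 [ 0.52555502 -0.0524624   0.13565709]]
[[ 0.01274031 -0.98084527  0.19437142  0.28966864]
 [-0.99984974 -0.01478162 -0.00905528  0.01448794]
 [ 0.01175495 -0.19422685 -0.98088621  1.40589737]
 [ 0.          0.          0.          1.        ]]
side 188
[304 244  22  11 171] [314.06432749 249.13450292] [ 0.49988731 -0.08862067  0.13086793] [[ 0.47947523 -0.10238762  0.12475985]
 [ 0.5210716  -0.06241493  0.13363476]]
[[ 0.91281185 -0.16390128  0.37404666  0.09571849]
 [-0.40837648 -0.37034775  0.83430881 -1.02286102]
 [ 0.00178305 -0.91431883 -0.40499124  0.61755738]
 [ 0.          0.          0.          1.        ]]
```

```bash
python3 - <<'E'
from h import *
im,W=world('top')
c=cv2.resize(im[170:350,200:440],None,fx=3.3,fy=3.3,interpolation=cv2.INTER_CUBIC);cv2.imwrite('pics/c1.png',c[:,:,::-1])
hsv=cv2.cvtColor(im,cv2.COLOR_RGB2HSV)
m=(hsv[...,0]>95)&(hsv[...,0]<130)&(hsv[...,1]>120)&(hsv[...,2]>60)
c,l,s,ce=cv2.connectedComponentsWithStats(m.astype('uint8'))
for i in range(1,c):
    if s[i,4]>60:
        w=W[l==i]; w=w[~np.isnan(w[:,0])]
        A=np.c_[w[:,:2],np.ones(len(w))];g=np.linalg.lstsq(A,w[:,2],rcond=None)[0]
        print(s[i],np.median(w,0),np.percentile(w,[3,97],axis=0).round(3).tolist(),'grad dir',np.degrees(np.arctan2(g[1],g[0])),np.degrees(np.arctan(np.hypot(*g[:2]))))
m=((hsv[...,0]<8)|(hsv[...,0]>172))&(hsv[...,1]>150)&(hsv[...,2]>80)
print(cv2.minAreaRect(np.argwhere(cv2.morphologyEx(m.astype('uint8'),cv2.MORPH_CLOSE,np.ones((5,5))))[:, ::-1].astype('float32')))
w=W[m];print(cv2.minAreaRect(w[~np.isnan(w[:,0])][:,:2].astype('float32')))
E
```

```text
[  0  20  26  26 245] [1.14148422 0.86391478 0.01872587] [[1.124, 0.856, 0.004], [1.185, 0.913, 0.036]] grad dir -104.7959154430292 7.273892542372869
[297 199  24  43 827] [0.59676082 0.01791904 0.1016006 ] [[0.55, -0.007, 0.035], [0.637, 0.044, 0.131]] grad dir 19.76217450288564 33.68385675249881
[  0 274  27  48 959] [0.40555231 0.76723603 0.05339379] [[0.337, 0.742, 0.048], [0.449, 0.803, 0.058]] grad dir -95.38861579433555 0.40678542972743215
[422 309  17   6  79] [ 0.37140162 -0.30679367  0.01299227] [[0.366, -0.325, 0.006], [0.379, -0.284, 0.018]] grad dir -1.2252005789811986 16.443755956702102
((345.8465270996094, 254.03466796875), (19.602231979370117, 19.2042179107666), 5.710593223571777)
((0.5042890310287476, -0.074491947889328), (0.0482105128467083, 0.04764530807733536), 84.9369125366211)
```

View pics/top1.png

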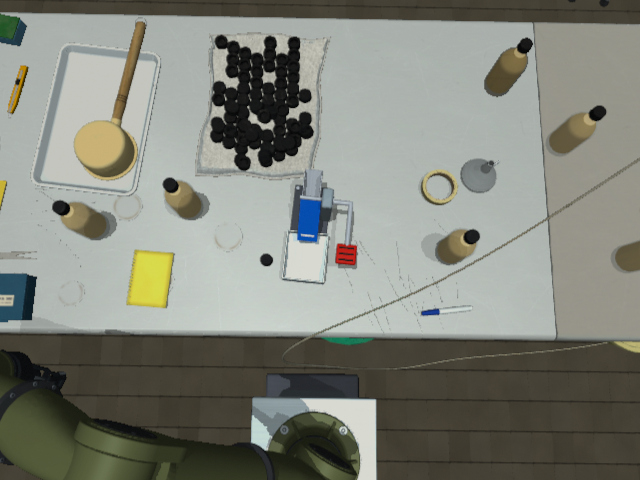

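View pics/c1.png

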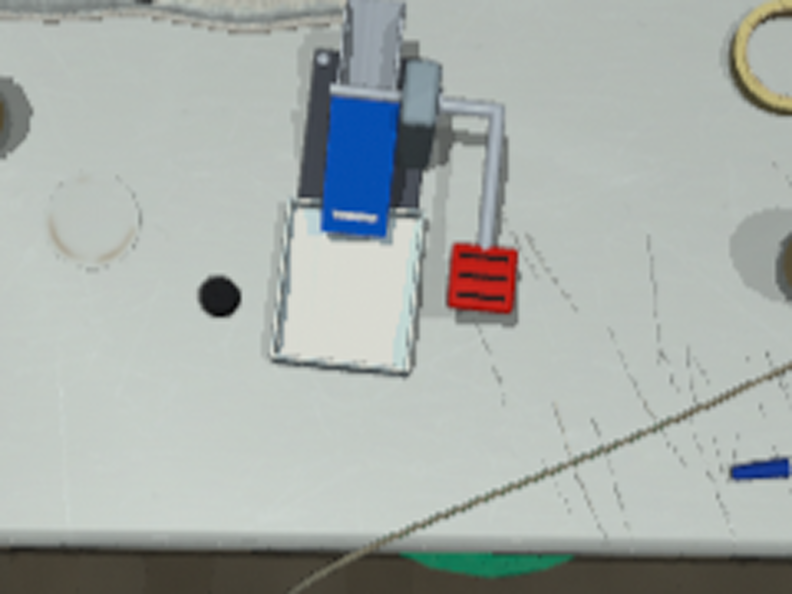

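View pics/side1.png

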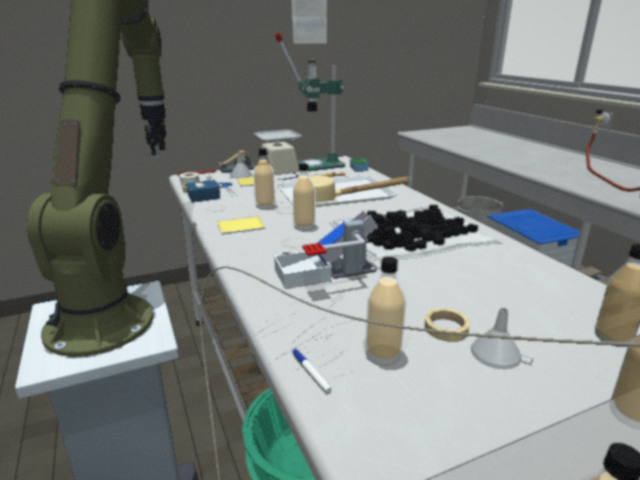

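The top view shows the red pad at pixel (346,254), the blue lid at about (310,220), the pan at (305,257) and the loose cap at (266,260). The crop shows the dispenser yawed about -5.5°. The side view confirms there is nothing above or below the pad. A cable crosses the table near the robot, so I'll check how high it runs and then compute the approach.

```bash
python3 - <<'E'
from h import *
im,W=world('top')
for u,v in[(320,339),(346,325),(370,313),(400,296),(430,279),(480,252)]:
    p=W[v-4:v+5,u-1:u+2].reshape(-1,3); print(u,v,p[np.nanargmax(p[:,2])].round(3))
o=env.get_obs();R=np.array(o['orientation']);p=np.array(o['position'])
for t in([.35,.3,.24],[.503,-.076,.24],[.503,-.076,.165]): print(t,(R.T@(np.array(t)-p)*100).round(1))
E
```

```text
320 339 [ 0.309 -0.019 -0.007]
346 325 [ 0.342 -0.075  0.091]
370 313 [ 0.37  -0.137  0.094]
400 296 [ 0.4   -0.214  0.094]
430 279 [ 0.438 -0.29   0.098]
480 252 [ 0.54  -0.449  0.007]
[0.35, 0.3, 0.24] [-21.6 -21.7  -3.7]
[0.503, -0.076, 0.24] [-49.6 -51.1  -3.7]
[0.503, -0.076, 0.165] [-49.6 -51.1   3.8]
```

{"api": "jog_arm", "payload": {
  "targets": [
    [1, -3, -3, -3.7, 0],
    [-1, -6, -6.2, -3.7, -2],
    [-1, -9.5, -9.8, -3.7, -4],
    [-1, -13, -13.4, -3.7, -6],
    [-1, -17, -17.5, -3.7, -8],
    [-1, -21, -21.6, -3.7, -10],
    [-1, -25, -25.8, -3.7, -12],
    [-1, -29, -29.9, -3.7, -14],
    [-1, -33, -34, -3.7, -16],
    [-1, -36, -37, -3.7, -16]
  ]
}}

```text
clock: 1.35
position: [0.4288, 0.1028, 0.2403]
orientation: [[-0.995, 0.097, -0.0], [0.097, 0.995, -0.001], [0.0, -0.001, -1.0]]
contact_force: [1.0, 0.5, 0.7]
grip_width: -0.0001
```

{"api": "jog_arm", "payload": {
  "targets": [
    [-1, -2.7, -5.1, 0, 0],
    [-1, -5.4, -10.2, 0, 0],
    [-1, -7.8, -14.5, 2, 0],
    [-1, -9.1, -17.1, 5, 0],
    [-1, -9.1, -17.1, 7, 0],
    [-1, -9.1, -17.1, 7, 0],
    [-1, -9.1, -17.1, 7, 0]
  ]
}}

```text
clock: 2.22
position: [0.5029, -0.073, 0.171]
orientation: [[-0.996, 0.095, 0.001], [0.095, 0.996, 0.0], [-0.001, 0.0, -1.0]]
contact_force: [-0.4, -0.4, 1.0]
grip_width: -0.0003
```

```bash
python3 - <<'E'
from h import *
print(env.get_obs()['contact_force'])
im,d=grab('top')
cs=[cv2.resize(im[170:330,240:400],(600,600),interpolation=cv2.INTER_CUBIC)]
im,d=grab('side');cs=[cv2.resize(im[180:300,240:400],(780,585),interpolation=cv2.INTER_CUBIC)]
im,d=env.get_image('wrist');print(env.camera_info('wrist')['camera_matrix'])
c=np.hstack([cv2.resize(cs[0],(440,330)),cv2.resize(im,(360,270),interpolation=cv2.INTER_AREA) if 0 else cv2.copyMakeBorder(cv2.resize(im,(360,270),interpolation=cv2.INTER_AREA),0,60,0,0,cv2.BORDER_CONSTANT)])
cv2.imwrite('pics/p2.png',c[:,:,::-1])
E
```

```text
[-0.43166376 -0.44606456  0.95733659]
[[371.64829954   0.         323.46691247]
 [  0.         371.64829954 242.58659615]
 [  0.           0.           1.        ]]
```

View pics/p2.png

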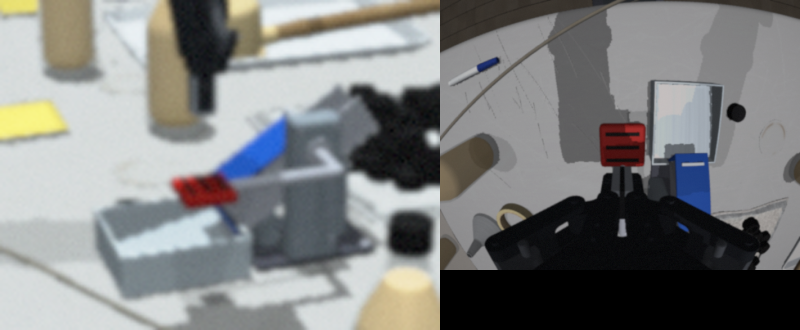

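Fingertips are centred over the pad: tip column about 620 against pad 622 in the wrist view. Pressing now.

{"api": "jog_arm", "payload": {
  "targets": [
    [-1, 0, 0, 1.2, 0],
    [-1, 0, 0, 2.2, 0],
    [-1, 0, 0, 2.8, 0],
    [-1, 0, 0, 3.4, 0],
    [-1, 0, 0, 4, 0],
    [-1, 0, 0, 4.6, 0],
    [-1, 0, 0, 5.2, 0],
    [-1, 0, 0, 5.8, 0],
    [-1, 0, 0, 6.4, 0],
    [-1, 0, 0, 6.4, 0]
  ]
}}

```text
clock: 3.62
position: [0.5023, -0.0734, 0.1059]
orientation: [[-0.995, 0.095, -0.001], [0.095, 0.995, 0.0], [0.001, -0.0, -1.0]]
contact_force: [0.2, -0.5, -0.8]
grip_width: -0.0
```

```bash
python3 - <<'E'
from h import *
for i in range(3):print(env.get_obs()['contact_force'])
im,d=grab('side');a=cv2.resize(im[180:300,240:400],(440,330),interpolation=cv2.INTER_CUBIC)
im,d=env.get_image('wrist')
c=np.hstack([a,cv2.resize(im[130:430,160:520],(396,330),interpolation=cv2.INTER_AREA)])
cv2.imwrite('pics/p3.png',c[:,:,::-1])
E
```

```text
[ 0.23538337 -0.48992392 -0.84360047]
[ 0.23538337 -0.48992392 -0.84360047]
[ 0.23538337 -0.48992392 -0.84360047]
```

View pics/p3.png

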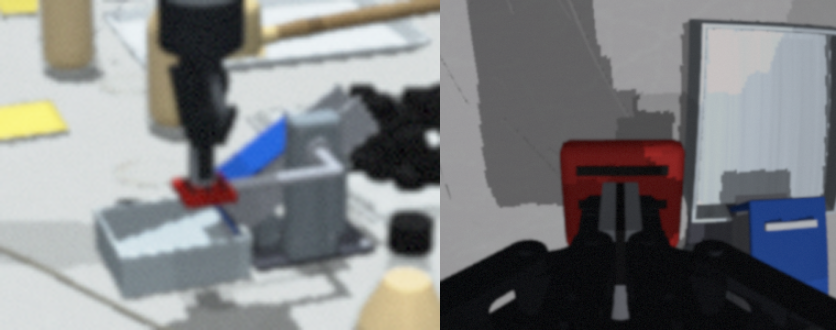

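The pad looks undeflected, yet by the reported pose the tip should be 36 mm below its top. I'll check this against depth before pushing further.

```bash
python3 - <<'E'
from h import *
o=env.get_obs();print(o['clock'],o['position'],o['contact_force'],o['effort'])
for n in('side','top'):
    im,d=grab(n); im,W=world(n); hsv=cv2.cvtColor(im,cv2.COLOR_RGB2HSV)
    m=((hsv[...,0]<8)|(hsv[...,0]>172))&(hsv[...,1]>150)&(hsv[...,2]>80)&(np.abs(W[...,0]-.5)<.06)
    print(n,m.sum(),np.nanpercentile(W[m],[3,50,97],axis=0).round(3))
    dk=(hsv[...,2]<95)&(np.linalg.norm(W[...,:2]-[.503,-.073],axis=2)<.04)&(W[...,2]>.06)
    print('dark',dk.sum(),np.nanpercentile(W[dk],[1,5,20,50,97],axis=0).round(3) if dk.any() else '')
    if n=='side':
        for v in range(232,258,2):
            r=[(u,*W[v,u].round(3)) for u in range(308,322,3)];print(v,r)
im=np.load('pics/side.npz')['im'];cv2.imwrite('pics/p4.png',cv2.resize(im[200:270,275:365],(770,600),interpolation=cv2.INTER_CUBIC)[:,:,::-1])
E
```

```text
3.725 [ 0.50269239 -0.07344599  0.10640956] [-0.08802647 -0.17482463 -0.44131738] [-6.47885623e-03 -5.09933853e+01  1.06505960e+00 -1.90089619e+01
  9.77177377e-03 -7.45534664e-03  1.92914413e-04]
side 116 [[ 0.479 -0.101  0.124]
 [ 0.497 -0.094  0.13 ]
 [ 0.52  -0.068  0.133]]
dark 2003 [[ 0.464 -0.113  0.132]
 [ 0.465 -0.112  0.159]
 [ 0.471 -0.109  0.24 ]
 [ 0.488 -0.099  0.313]
 [ 0.526 -0.06   0.452]]
232 [(308, np.float64(0.641), np.float64(0.291), np.float64(0.002)), (311, np.float64(0.491), np.float64(-0.089), np.float64(0.178)), (314, np.float64(0.489), np.float64(-0.11), np.float64(0.187)), (317, np.float64(0.499), np.float64(-0.107), np.float64(0.184)), (320, np.float64(0.508), np.float64(-0.103), np.float64(0.181))]
234 [(308, np.float64(0.636), np.float64(0.279), np.float64(-0.0)), (311, np.float64(0.494), np.float64(-0.08), np.float64(0.169)), (314, np.float64(0.5), np.float64(-0.085), np.float64(0.17)), (317, np.float64(0.506), np.float64(-0.089), np.float64(0.171)), (320, np.float64(0.672), np.float64(0.262), np.float64(0.0))]
236 [(308, np.float64(0.628), np.float64(
[... 3035 characters left out ...]
2)), (314, np.float64(0.495), np.float64(-0.097), np.float64(0.123)), (317, np.float64(0.502), np.float64(-0.1), np.float64(0.123)), (320, np.float64(0.579), np.float64(0.056), np.float64(0.038))]
256 [(308, np.float64(0.55), np.float64(0.073), np.float64(0.029)), (311, np.float64(0.56), np.float64(0.076), np.float64(0.026)), (314, np.float64(0.569), np.float64(0.075), np.float64(0.024)), (317, np.float64(0.574), np.float64(0.066), np.float64(0.028)), (320, np.float64(0.554), np.float64(0.0), np.float64(0.061))]
top 0 [nan nan nan]
dark 1162 [[ 0.465 -0.111  0.518]
 [ 0.47  -0.106  0.523]
 [ 0.481 -0.093  0.532]
 [ 0.499 -0.072  0.558]
 [ 0.536 -0.038  0.592]]
  return np.nanmean(a, axis, out=out, keepdims=keepdims)
```

View pics/p4.png

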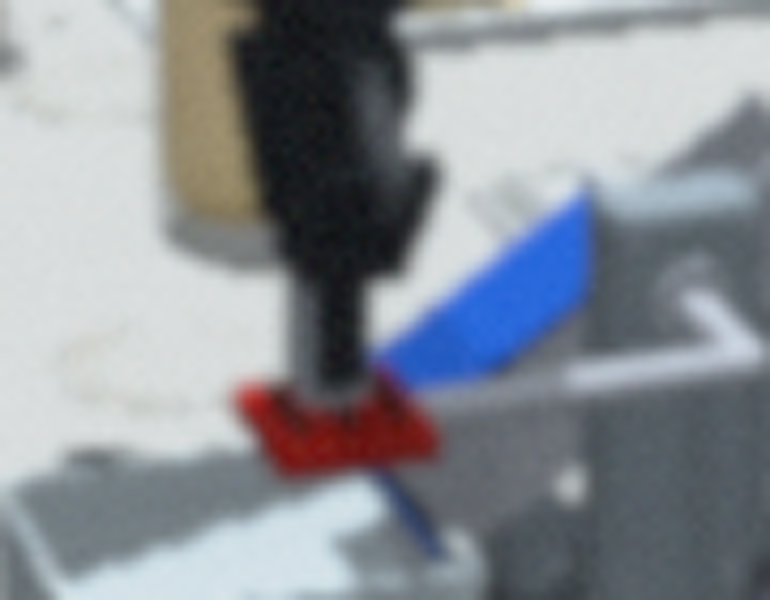

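In the side view the fingertip is at depth z≈0.132, just at the pad top (0.131). The real tip is therefore about 37 mm higher than the reported TCP and the stated 11 mm imply. xy agrees (tip ≈ 0.501, -0.074). I'll trust the cameras and force for height: contact is about here, so I need some 55 mm more.

{"api": "jog_arm", "payload": {
  "targets": [
    [-1, 0, 0, 0.6, 0],
    [-1, 0, 0, 1.2, 0],
    [-1, 0, 0, 1.8, 0],
    [-1, 0, 0, 2.4, 0],
    [-1, 0, 0, 3.0, 0],
    [-1, 0, 0, 3.6, 0],
    [-1, 0, 0, 4.2, 0],
    [-1, 0, 0, 4.8, 0],
    [-1, 0, 0, 4.8, 0]
  ]
}}

```text
clock: 4.95
position: [0.5021, -0.0733, 0.0579]
orientation: [[-0.995, 0.095, -0.001], [0.095, 0.995, 0.0], [0.001, -0.0, -1.0]]
contact_force: [1.3, -1.2, 3.5]
grip_width: 0.0004
```

{"api": "jog_arm", "payload": {
  "targets": [
    [-1, 0, 0, 0.3, 0],
    [-1, 0, 0, 0.5, 0],
    [-1, 0, 0, 0.5, 0]
  ]
}}

```text
clock: 5.32
position: [0.5026, -0.0734, 0.0534]
orientation: [[-0.995, 0.095, -0.0], [0.095, 0.995, 0.0], [0.0, 0.0, -1.0]]
contact_force: [1.8, -0.1, 5.5]
grip_width: 0.0003
```

```bash
cat > look.py <<'E'
from h import *
import sys
o=env.get_obs();print(o['clock'],o['position'],o['contact_force'])
im,d=grab('side');a=cv2.resize(im[200:290,270:380],(400,330),interpolation=cv2.INTER_CUBIC)
im,W=world('side');hsv=cv2.cvtColor(im,cv2.COLOR_RGB2HSV)
for nm,m in(('red',((hsv[...,0]<8)|(hsv[...,0]>172))&(hsv[...,1]>150)&(hsv[...,2]>80)),('blue',(hsv[...,0]>95)&(hsv[...,0]<130)&(hsv[...,1]>120)&(hsv[...,2]>60))):
    m&=(np.abs(W[...,0]-.55)<.12)&(np.abs(W[...,1])<.15)
    print(nm,m.sum(),np.nanpercentile(W[m],[3,50,97],axis=0).round(3).tolist())
im,d=grab('top')
c=np.hstack([a,cv2.resize(im[180:300,260:400],(385,330),interpolation=cv2.INTER_CUBIC)])
cv2.imwrite('pics/%s.png'%sys.argv[1],c[:,:,::-1])
E
python3 look.py p5
```

```text
5.325 [ 0.50256152 -0.07337146  0.05343952] [ 1.75012883 -0.06164641  5.53726847]
red 119 [[0.49, -0.102, 0.072], [0.512, -0.094, 0.081], [0.528, -0.071, 0.09]]
blue 165 [[0.507, -0.111, 0.137], [0.593, 0.009, 0.141], [0.627, 0.035, 0.206]]
```

View pics/p5.png

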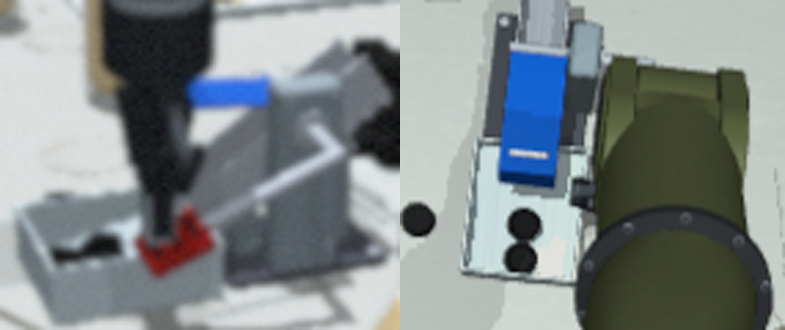

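Both caps are in the pan (right crop, 523,222 and 520,258) and the lid is about level. I'll press the last few mm onto the stop to be sure it is right up.

{"api": "jog_arm", "payload": {
  "targets": [
    [-1, 0, 0, 0.15, 0],
    [-1, 0, 0, 0.3, 0],
    [-1, 0, 0, 0.3, 0]
  ]
}}

```text
clock: 5.8
position: [0.5027, -0.0734, 0.0505]
orientation: [[-0.995, 0.095, 0.0], [0.095, 0.995, -0.0], [-0.0, -0.0, -1.0]]
contact_force: [0.9, -0.1, 5.0]
grip_width: 0.0001
```

{"api": "jog_arm", "payload": {
  "targets": [
    [-1, 0, 0, 0.15, 0],
    [-1, 0, 0, 0.3, 0],
    [-1, 0, 0, 0.3, 0]
  ]
}}

```text
clock: 6.18
position: [0.5029, -0.0735, 0.048]
orientation: [[-0.995, 0.096, 0.001], [0.096, 0.995, -0.0], [-0.001, -0.0, -1.0]]
contact_force: [0.4, -0.5, 9.6]
grip_width: -0.0003
```

{"api": "jog_arm", "payload": {
  "targets": [
    [-1, 0, 0, 0.1, 0],
    [-1, 0, 0, 0.1, 0],
    [-1, 0, 0, 0.1, 0],
    [-1, 0, 0, 0.1, 0]
  ]
}}

```text
clock: 6.68
position: [0.5031, -0.0735, 0.0477]
orientation: [[-0.995, 0.095, 0.002], [0.095, 0.995, -0.0], [-0.002, 0.0, -1.0]]
contact_force: [-1.2, 1.6, 18.1]
grip_width: -0.0003
```

```bash
python3 look.py p6; python3 - <<'E'
from h import *
im,W=world('top');hsv=cv2.cvtColor(im,cv2.COLOR_RGB2HSV)
m=(hsv[...,0]>95)&(hsv[...,0]<130)&(hsv[...,1]>120)&(hsv[...,2]>60)&(np.abs(W[...,0]-.58)<.1)&(np.abs(W[...,1])<.15)
m=cv2.erode(m.astype('uint8'),np.ones((3,3)))>0
w=W[m];w=w[~np.isnan(w[:,0])];w=w[w[:,2]>.12]
g=np.linalg.lstsq(np.c_[w[:,:2],np.ones(len(w))],w[:,2],rcond=None)[0];print('lid slope rad along x',np.arctan(g[0]),'lid angle',.593-np.arctan(g[0]))
E
```

```text
6.675 [ 0.50308278 -0.07345468  0.04770527] [-1.1837184   1.55671464 18.06305388]
red 117 [[0.493, -0.102, 0.067], [0.515, -0.094, 0.078], [0.529, -0.07, 0.086]]
blue 144 [[0.509, -0.113, 0.138], [0.597, 0.005, 0.144], [0.629, 0.033, 0.208]]
lid slope rad along x -0.06635408929516902 lid angle 0.659354089295169
```

View pics/p6.png

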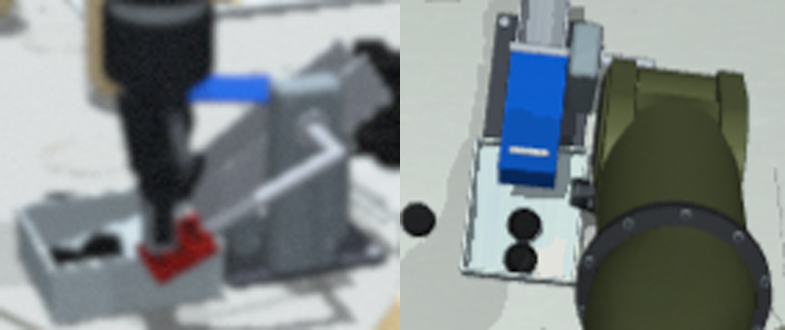

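The lever is on its stop (force rose to 18 N) with the lid up, and both caps are at rest in the pan. Easing up at about 32 mm/s, well under the 130 mm/s slam limit.

{"api": "jog_arm", "payload": {
  "targets": [
    [-1, 0, 0, -0.3, 0],
    [-1, 0, 0, -0.7, 0],
    [-1, 0, 0, -1.1, 0],
    [-1, 0, 0, -1.5, 0],
    [-1, 0, 0, -1.9, 0],
    [-1, 0, 0, -2.3, 0],
    [-1, 0, 0, -2.7, 0],
    [-1, 0, 0, -3.1, 0],
    [-1, 0, 0, -3.5, 0],
    [-1, 0, 0, -3.9, 0]
  ]
}}

```text
clock: 8.02
position: [0.503, -0.0734, 0.0857]
orientation: [[-0.995, 0.095, 0.001], [0.095, 0.995, -0.0], [-0.001, -0.0, -1.0]]
contact_force: [-1.1, -0.4, 0.8]
grip_width: -0.0001
```

{"api": "jog_arm", "payload": {
  "targets": [
    [-1, 0, 0, -0.3, 0],
    [-1, 0, 0, -0.6, 0],
    [-1, 0, 0, -0.9, 0],
    [-1, 0, 0, -1.2, 0],
    [-1, 0, 0, -1.5, 0],
    [-1, 0, 0, -1.8, 0],
    [-1, 0, 0, -2.1, 0],
    [-1, 0, 0, -2.4, 0],
    [-1, 0, 0, -2.7, 0],
    [-1, 0, 0, -3.0, 0]
  ]
}}

```text
clock: 9.28
position: [0.5027, -0.0734, 0.1156]
orientation: [[-0.995, 0.095, 0.0], [0.095, 0.995, -0.0], [-0.0, -0.0, -1.0]]
contact_force: [-0.6, -0.1, 0.5]
grip_width: -0.0002
```

{"api": "jog_arm", "payload": {
  "targets": [
    [-1, 0, 0, -1, 0],
    [-1, 0, 0, -2.5, 0],
    [-1, 0, 0, -4.5, 0],
    [-1, 0, 0, -6, 0],
    [-1, 0, 0, -6, 0],
    [-1, 0, 0, -6, 0],
    [-1, 0, 0, -6, 0],
    [-1, 0, 0, -6, 0]
  ]
}}

```text
clock: 10.28
position: [0.5024, -0.0734, 0.1749]
orientation: [[-0.995, 0.095, -0.001], [0.095, 0.995, 0.0], [0.001, -0.0, -1.0]]
contact_force: [-0.4, -0.1, -0.7]
grip_width: -0.0002
```

```bash
python3 look.py p7
```

```text
10.275 [ 0.50238748 -0.07339358  0.1748982 ] [-0.42448738 -0.13713136 -0.65654141]
red 145 [[0.48, -0.101, 0.125], [0.497, -0.091, 0.131], [0.519, -0.064, 0.133]]
blue 247 [[0.572, -0.009, 0.088], [0.6, 0.016, 0.108], [0.631, 0.04, 0.129]]
```

View pics/p7.png

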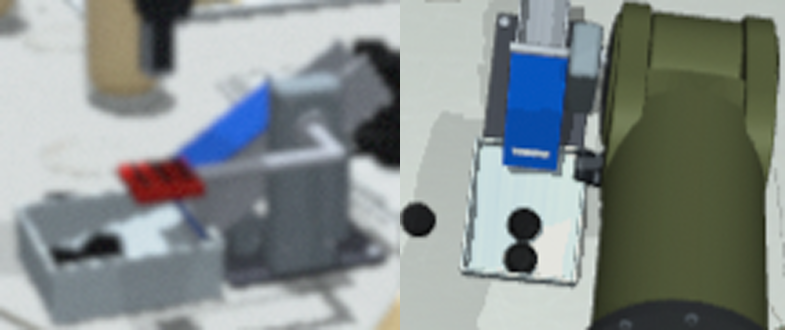

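The lever is back level (pad at 0.131), the lid is shut at its original slope, both caps lie in the pan, and the fingers are clear.

```bash
python3 -c "
from h import *
print(env.close_job())"
```

```text
the job is handed in; nothing more can be done
None
```

The job is done and handed in; no verdict was reported. I pressed the lever to its stop with the closed fingertips. Both black caps slid into the pan while the lid was held up. I then eased the lever back at about 32 mm/s, slowing to 24 mm/s, and lifted clear.

**Last checks**
- **Lever and lid:** the pad is back at its rest height, 0.131 m. By eye the lid is shut at its original slope, and its rear edge reads the same height as before (0.129 against 0.131 m).
- **Caps:** both lie in the pan, in the same place as in the earlier picture. I judged this by eye and did not compute their coordinates.
- **Other things:** the loose cap has not moved. The arm went nowhere near the other things, but I did not measure them again at the end. The fingers are about 6 cm clear of the pad.

**What disagreed or is less certain**
- **Tip height:** the fingertips really sit about 37 mm higher than the reported tool position and the stated 11 mm would put them. I set the press height by depth images and contact force instead.
- **Lid angle:** at full press the depth images gave about 0.66 rad. That is above the 0.62 needed but below the nominal 0.735. The force jump to 18 N at the bottom confirms the lever was on its stop.
- **Contact on the way up:** the force read only about 1 N partway up, so the lever may not have pressed on the fingers all the way. No picture was taken during the rise.

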